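# Strap the test pipe down and take off its flange-end cap, thread hand unknown

## Robot

A 6-joint arm with a two-finger parallel gripper is mounted at the origin on the work surface. World frame = base frame: x ahead of the robot, y to its left, z up, the work surface at z = 0. Lengths are in m, angles in rad, forces in N, time in s.
With the tool pointing down it reaches from about 0.225 to 0.875 m from the base axis. Payload 3.4 kg.
Tool frame: the origin (TCP) lies at the very end of the fingers, on their centre line; the grasp point (between the pads) lies 19 mm behind it; z points along the fingers, y is the line along which they close (so a half turn about z gives the same grasp; the last joint's range is limited). The gripper opens to 85 mm and grips with 20 to 120 N. Pads are 22 mm wide; open, the fingers measure 114 mm over their backs; the gripper's body (76 mm by 85 mm) begins 54 mm behind the grasp point. The pads swing forward as they close: fully open they stand 13 mm farther back than shut.
Start: joints at [1.139, 0.276, 1.505, -0, 1.361, -0.121], TCP at [0.176, 0.547, 0.195] pointing down, gripper open.
Joint ranges: [-2.89, 2.89], [-0.75, 2.08], [0.22, 2.7], [-1.18, 4.32], [0.11, 2.71], [-2.7, 2.7]. Speed limits (rad/s): [2.57, 2.57, 3.14, 3.14, 3.14, 3.14].

## Interface

Orientations are given as a unit quaternion [w, x, y, z].
In Python, from rig import readout, vision, manip gives the robot as it stands.
- The arm moves only by the shell command python3 -m handwheel 'ROWS' [FORCE]. ROWS is JSON, a list of rows, each a list of 3 entries, a list of its own where there are three numbers: the shift along the tool's x, y, z in mm, then the turn, a rotation vector about the tool's x, y, z in units of 6 degrees (1.0 is 6 degrees), then the closure, from -1 (fully open) to 1 (shut), so that 0 is half open. A call has 1 to 20 rows; each row shifts and turns the commanded pose from where the row before left it, along the tool's axes as they then stand; what a row does not reach is not made up. A row lasts 1/8 s, in which the tool goes at most 62.5 mm and 10.7 degrees, less where a joint would pass 70% of its speed; a pose out of reach is approached as far as the arm can. A call is refused whole if a number of a shift passes 62.5 or a number of a turn 1, either way. A call with a gripper value outside its range is refused whole. The fingers move at their own pace and stop on an object; FORCE is the grip in N (left out, the last holds). Time passes only in rows, so rows that do not move let the fingers close. It gives the time, the measured TCP pose, the force, the opening and the grip force at its end, in the units of the state.
- readout.get_state(): the state, without advancing time (a new reading comes with each control period).
- vision.get_image(name): name is "side" or "top"; returns the picture (420x560x3 uint8, blue, green, red); there is no depth.
- vision.camera_params(name): a dict with "intrinsics" (3x3 intrinsics, pixels), "rvec" (rotation vector, rad) and "tvec" (3), from world to camera coordinates, as OpenCV has them. Camera axes: x right, y down, z forward; pixel columns grow to the right and rows downward; lengths in m; the calibration is good to about 2 mm. A picture is of the moment at which its call begins. camera_params takes no time and is no camera call.
- manip.sign_off(): hands the job in; it is judged then, once.
The state is a dict: "clock": time; "qpos": joint angles; "qd": joint speeds; "effort": joint torques, N m; "position": TCP position; "ee_rot": TCP orientation; "contact_force": force on the tool from outside, world axes, zero at the start; "moment": the same for the moment, N m; "width": finger opening in m; "gripper_force": force on a finger pad.
Only numpy, scipy, OpenCV 4.12 (cv2) and the standard library are available. Lean on these libraries where they do the work, as an engineer would, in place of code of your own. Each camera call takes 0.05 s, during which the arm holds its last target. There are 200 camera calls.

## Task

Turn the turnbutton fully across the slotted tongue so the strap is secured, then take the screw cap off the outlet next to the pipe's flanged end; nobody knows whether that cap is left- or right-handed, so find by trying which way it loosens, turn it loose and only then lift it off. Finish still holding the cap in the gripper, level and still, at least 8 cm higher than it sat, with the strap still secured. Leave the other cap on and do not disturb the loose coupling, elbow and carton.

Things in the scene. Friction and masses are not known exactly. Their poses are not given: they have to be found in the camera images.
- stand: Fixed pipe test stand: base plate 210 x 260 x 12 mm, on it a 48 mm dark grey pipe 360 mm long along the stand's y, axis 50 mm above the table, an upright outlet 100 mm either side. Origin on the table under the pipe's middle; z up; the turnbutton is on the -x side (robot's). A steel strap over the pipe (top 79 mm) ends in a slotted tongue 50 mm wide, top 33 mm above the table, 30 to 146 mm to -x.
- turnbutton (a joint): Angle of the turnbutton, a steel bar 64 mm long, 14 wide, 24 tall (38 to 62 mm above the table) on a vertical pivot through the tongue's slot. 0: bar along the stand's x, in line with the slot (released). Grows counter-clockwise seen from above to a stop at 1.57: bar square across the slot (secured). Starts at 0.1 to 0.5. Friction 0.05 N m, stays where left.
- turnbutton_top (a point): Middle of the turnbutton's top face, on its pivot, 62 mm above the table, 88 mm to the -x side of the stand's origin. Pinch the bar across its 14 mm width. Its x axis is along the bar.
- cap_1: Screw cap on outlet_1: dark grey ribbed skirt, 64 mm diameter, 37 mm tall, with a 28 x 28 mm square boss, 26 mm tall, on top (129 to 155 mm above the table when seated), gripped by its flats. 0.08 to 0.17 kg. Origin: centre of the skirt's lower rim; z up; x, y square to the boss faces, at the start within 0.09 rad of the stand's axes. Coarse quick thread of unknown hand: see cap_2 and outlet_1.
- cap_2: Screw cap on outlet_2: like cap_1 in look, size and working, but of the opposite hand (which is which changes and cannot be seen). Turned the wrong way, a cap meets a hard stop after 0.05 to 0.24 rad. Turned the right way it goes round easily (under 0.25 N m), without rising, to a far stop at 1.40 rad from square with the stand.
- outlet_1 (a point): Where cap_1's origin is when seated: axis of the outlet on the stand's +y side, 92 mm above the table. A cap is free to lift straight up once turned the right way to 0.94 to 1.40 rad from square with the stand (1.17 is the middle); before that it lifts only 2 mm. It has about 1.5 mm of side play; it is clear of the outlet after 30 mm of lift.
- outlet_2 (a point): Where the origin of cap_2 is when seated: axis of the outlet on the stand's -y side, 92 mm above the table.
- flange: Flange on one end of the pipe (either end): plastic disc 90 mm diameter, 14 mm thick, with four bolts, upright, centre 50 mm above the table; it tops out at 95 mm. Origin on the table under its centre, 65 mm beyond the nearer outlet. The cap to be taken off is the one on that outlet. The other end of the pipe has only a 58 mm diameter collar.
- coupling: Bystander: loose plastic pipe coupling, an upright tube 60 mm diameter, 50 mm tall, behind the stand. Origin at the centre of its underside.
- carton: Bystander: small cardboard carton 70 x 90 x 60 mm behind the stand. Origin at the centre of its underside.
- elbow: Bystander: loose plastic elbow, legs 60 mm long, 52 mm thick, lying beside the stand. Origin under its corner, on the table.
Things that resemble listed ones, but are neither listed nor needed, are in the scene too. Leave any purple or yellow look-alike of the cap_2 alone.

How it is judged:
On the way, in this order (a step that is already met when the one before it is completed fails the run):
1. the turnbutton is turned across the tongue (past 1.3 rad) while both caps are still on (value of joint turnbutton above 1.3 rad and distance between cap_1 and outlet_1 below 0.008 m and distance between cap_2 and outlet_2 below 0.008 m), for 0.2 s.
2. the flange-end cap is turned loose (over 0.75 rad from square with the stand) while still seated (((horizontal distance between flange and outlet_1 below 0.1 m and value of joint turnbutton above 1.3 rad and angle between the x axis of cap_1 and the x axis of stand, either way round above 0.75 rad and distance between cap_1 and outlet_1 below 0.008 m) or (horizontal distance between flange and outlet_2 below 0.1 m and value of joint turnbutton above 1.3 rad and angle between the x axis of cap_2 and the x axis of stand, either way round above 0.75 rad and distance between cap_2 and outlet_2 below 0.008 m))), for 0.05 s.
At the end, for the whole second after the job is handed in: The cap from the flanged end is gripped by the fingers, at rest (under 0.03 m/s), level within 0.35 rad, at least 75 mm above its seated height, touching neither the stand nor the other cap; the other cap is within 8 mm of its seat; the turnbutton is past 1.3 rad (value of joint turnbutton above 1.3 rad and ((horizontal distance between flange and outlet_1 below 0.1 m and height (world z) of cap_1 above 0.167 m and contact force between the fingers and cap_1 above 2 N and angle between cap_1's own z axis and vertical below 0.35 rad and linear speed of cap_1 below 0.03 m/s and contact force between cap_1 and stand below 0.1 N and contact force between cap_1 and cap_2 below 0.1 N and distance between cap_2 and outlet_2 below 0.008 m) or (horizontal distance between flange and outlet_2 below 0.1 m and height (world z) of cap_2 above 0.167 m and contact force between the fingers and cap_2 above 2 N and angle between cap_2's own z axis and vertical below 0.35 rad and linear speed of cap_2 below 0.03 m/s and contact force between cap_2 and stand below 0.1 N and contact force between cap_2 and cap_1 below 0.1 N and distance between cap_1 and outlet_1 below 0.008 m))); the arm keeps its last pose, push and grip.
It fails at once if the coupling is moved over 30 mm (distance of coupling from where it was at the start of the episode above 0.03 m).
It fails at once if the carton is moved over 30 mm (distance of carton from where it was at the start of the episode above 0.03 m).
It fails at once if the elbow is moved over 30 mm (distance of elbow from where it was at the start of the episode above 0.03 m).
It fails at once if the cap at the other end is taken off ((horizontal distance between flange and outlet_1 below 0.1 m and distance between cap_2 and outlet_2 above 0.015 m) or (horizontal distance between flange and outlet_2 below 0.1 m and distance between cap_1 and outlet_1 above 0.015 m)).
It also fails if it takes over 58 s, if anything falls off the work surface, if the arm or the gripper's body presses on something with over 40 N, if the wrist force passes 120 N, or if a joint passes its speed limit or range.

## Working session

There is one attempt and no reset: what is moved stays moved. The work goes in short steps, Python scripts to look and compute and a shell command to move; the robot and the scene stay as the last step left them, time stands still between calls to the robot, and variables do not carry over. Pictures are saved under pics/ and viewed, at most 10 in all, crops included, and the job is handed in when it is done.

```bash
mkdir -p pics; ls
python3 - <<'E'
from rig import readout, vision
import cv2
for n in ("top","side"):
    cv2.imwrite(f"pics/{n}0.png",vision.get_image(n)); print(vision.camera_params(n))
print(readout.get_state())
E
```

```text
pics
{'intrinsics': array([[420.28864423,   0.        , 277.8649205 ],
       [  0.        , 420.28864423, 212.06971089],
       [  0.        ,   0.        ,   1.        ]]), 'rvec': array([ 2.13808453, -2.19912525,  0.07569563]), 'tvec': array([0.11490678, 0.61984974, 0.7890925 ])}
{'intrinsics': array([[445.47129488,   0.        , 274.50831011],
       [  0.        , 445.47129488, 199.52379547],
       [  0.        ,   0.        ,   1.        ]]), 'rvec': array([ 1.01100817, -2.52654346,  0.94880662]), 'tvec': array([0.52101498, 0.31930161, 0.75328949])}
{'clock': 0.1, 'qpos': array([ 1.13901992e+00,  2.76536601e-01,  1.50601862e+00,  1.14665240e-05,
        1.36069320e+00, -1.21016418e-01]), 'qd': array([-0.00213731, -0.00200233, -0.00263893, -0.00233618, -0.00062024,
        0.00020465]), 'effort': array([ 4.72545671e-04, -4.17700982e+01, -2.46402347e+01, -4.63307842e-04,
        5.79958330e-03,  5.85582015e-06]), 'position': array([0.17561004, 0.54696776, 0.19411868]), 'ee_rot': array([-2.31314243e-04,  1.54756659e-01,  9.87952272e-01, -7.94928530e-04]), 'contact_force': array([0.91167708, 0.37963664, 0.99864494]), 'moment': array([ 0.05078735,  0.00792594, -0.00551063]), 'gripper_force': 0.0, 'width': 0.08585973282252657}
```

View pics/top0.png

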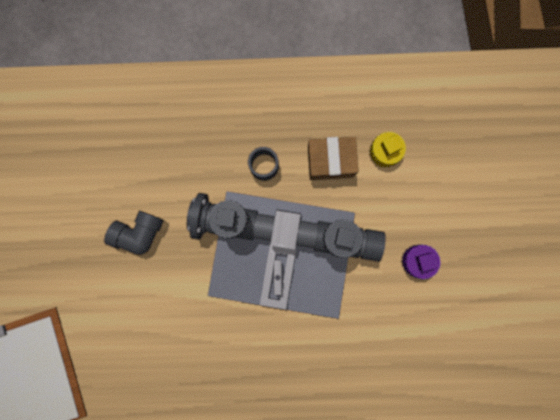

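View pics/side0.png

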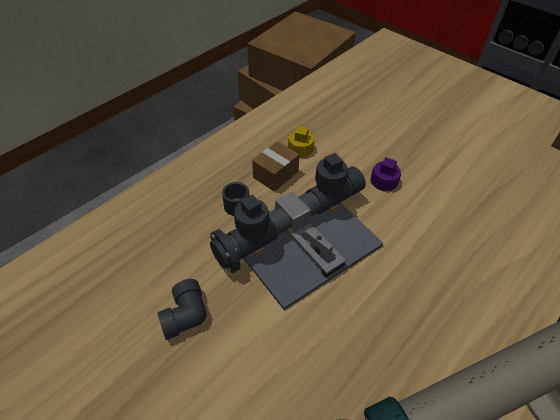

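The top view shows the stand plate with corners near (226,192), (355,211), (340,318) and (209,297). The flange is at (198,216), on the left (+y).
Cap-like candidates are the dark cap at (229,218) next to the flange, the dark cap at (345,237) at the collar end, the yellow look-alike (389,149) and the purple one (422,262). I choose (229,218), which is cap_1. The turnbutton bar is at (279,278), and the light tongue and strap around it are not the bar.

```bash
cat > h.py <<'E'
import numpy as np, cv2
from rig import readout, vision
from scipy.spatial.transform import Rotation as Ro
def cast(name,px,z):
    p=vision.camera_params(name); R=cv2.Rodrigues(p["rvec"])[0]; t=p["tvec"].ravel()
    px=np.atleast_2d(np.array(px,float)); K=p["intrinsics"]
    d=(R.T@np.linalg.inv(K)@np.c_[px,np.ones(len(px))].T).T; c=-R.T@t
    return (c+d*((z-c[2])/d[:,2])[:,None])[:,:2]
def proj(name,P):
    p=vision.camera_params(name); return cv2.projectPoints(np.array(P,float),p["rvec"],p["tvec"],p["intrinsics"],None)[0][:,0]
E
python3 - <<'E'
from h import *
c=cast("top",[(226,192),(355,211),(340,318),(209,297)],.012); print(c)
o=c.mean(0); ex=(c[0]+c[1]-c[2]-c[3]); print("plate centre",o,"yaw",np.arctan2(ex[1],ex[0]))
for n,p,z in (("cap1",(229,218),.155),("cap2",(345,237),.155),("btn",(279,278),.062)): print(n,cast("top",p,z))
for n,p,z in (("cap1",(251,206),.155),("cap2",(333,161),.155),("btn",(319,242),.062)): print("s",n,cast("side",p,z))
im=cv2.imread("pics/top0.png")[180:330,180:400]
im=cv2.convertScaleAbs(cv2.resize(im,None,fx=3.6,fy=3.6,interpolation=cv2.INTER_CUBIC),alpha=1.8)
cv2.imwrite("pics/crop.png",im)
E
```

```text
[[ 0.66738948  0.20000026]
 [ 0.62193686 -0.05474396]
 [ 0.41515068 -0.0168637 ]
 [ 0.46164658  0.23671967]]
plate centre [0.5415309  0.09127807] yaw -0.17890157990105235
cap1 [[0.60429461 0.17587059]]
cap2 [[ 0.56787723 -0.01270339]]
btn [[0.49825356 0.09811582]]
s cap1 [[0.59619044 0.19205352]]
s cap2 [[ 0.56180284 -0.00417327]]
s btn [[0.49211353 0.11193883]]
```

View pics/crop.png

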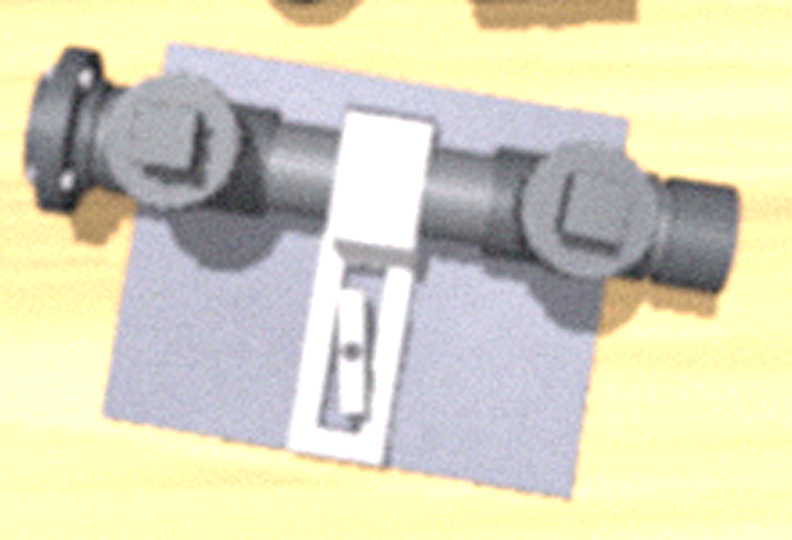

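The crop confirms the flange and its bolts at the left of the pipe, beside cap_1, whose boss top is at crop (163,137). The other cap's boss is at (602,207). The bar's pivot is at (351,350), with bar ends near (353,290) and (353,415).

Run:
```python
from h import *
f=lambda x,y:(x/3.6+180-.36,y/3.6+180-.36)
a=lambda v:np.arctan2(v[1],v[0])
c1=cast("top",f(163,137),.155)[0]; c2=cast("top",f(602,207),.155)[0]
s1=cast("top",f(172,139),.129)[0]; s2=cast("top",f(590,208),.129)[0]
print(c1,c2,s1,s2,np.linalg.norm(c1-c2),np.linalg.norm(s1-s2))
m=(s1+s2)/2; print("mid",m,"yaw from caps",a(s1-s2)-np.pi/2)
pv=cast("top",f(351,350),.062)[0]; e=cast("top",[f(352,288),f(353,416)],.062)
print("pivot",pv,"pred",m-.088*np.array([np.cos(-.179),np.sin(-.179)]),"bar yaw",a(e[0]-e[1]),np.linalg.norm(e[0]-e[1]),e.mean(0))
# boss left edges orientation: dark-edge fits
b=cast("top",[f(564,174),f(560,232),f(632,178),f(628,238)],.155); print("cap2 boss yaw",a(b[0]-b[1]),a(b[2]-b[3]))
b=cast("top",[f(133,165),f(137,107),f(192,172),f(196,112)],.155); print("cap1 boss yaw",a(b[1]-b[0]),a(b[3]-b[2]))
# side check
print(proj("side",[[*s1,.155],[*s2,.155],[*pv,.062]]))
s=readout.get_state(); print(Ro.from_quat(s["ee_rot"],scalar_first=True).as_matrix().round(3))
```

```text
[0.60498849 0.1825785 ] [ 0.56756579 -0.01571438] [0.60593114 0.18203966] [ 0.56785137 -0.01387713] 0.20179327536012262 0.19958321072195542
mid [0.58689125 0.08408126] yaw from caps -0.1919734057411815
pivot [0.50041278 0.10147649] pred [0.5002973  0.09974928] bar yaw -0.0194001994588035 0.06471450379399739 [0.49949932 0.10073613]
cap2 boss yaw -0.10795261340181421 -0.1094760732989733
cap1 boss yaw -0.08374206123312378 -0.08480342635262532
[[251.17859316 200.23543824]
 [333.6628967  157.14044012]
 [319.16374909 236.53361404]]
[[-0.952  0.306 -0.001]
 [ 0.306  0.952 -0.001]
 [ 0.    -0.002 -1.   ]]
```

```bash
python3 -m handwheel '[[[-37,-27,0],[0,0,0],-1],[[-37,-27,0],[0,0,0],-1],[[-37,-27,0],[0,0,0],-1],[[-37,-27,0],[0,0,0],-1],[[-37,-27,0],[0,0,0],-1],[[-37,-27,0],[0,0,0],-1],[[-37,-27,0],[0,0,0],-1],[[-37,-27,0],[0,0,0],-1],[[-37,-27,0],[0,0,0],-1],[[-37,-27,0],[0,0,0],-1],[[-37,-27,0],[0,0,0],-1],[[-37,-27,0],[0,0,0],-1],[[0,0,0],[0,0,1],-1],[[0,0,0],[0,0,1],-1],[[0,0,0],[0,0,1],-1],[[0,0,0],[0,0,1],-1],[[0,0,0],[0,0,1],-1],[[0,0,0],[0,0,1],-1],[[0,0,0],[0,0,1],-1],[[0,0,0],[0,0,1],-1]]'
python3 -m handwheel '[[[0,0,0],[0,0,1],-0.3],[[0,0,0],[0,0,1],-0.3],[[0,0,0],[0,0,1],-0.3],[[0,0,0],[0,0,1],-0.3],[[0,0,0],[0,0,1],-0.3],[[0,0,0],[0,0,1],-0.3],[[0,0,0],[0,0,1],-0.3],[[0,0,0],[0,0,1],-0.3],[[0,0,0],[0,0,1],-0.3],[[0,0,0],[0,0,1],-0.3],[[0,0,0],[0,0,1],-0.3],[[0,0,0],[0,0,1],-0.3],[[0,0,0],[0,0,1],-0.3],[[0,0,0],[0,0,1],-0.3],[[0,0,0],[0,0,1],-0.3],[[0,0,0],[0,0,1],-0.3],[[0,0,0],[0,0,1],-0.3],[[0,0,0],[0,0,1],-0.3],[[0,0,0],[0,0,1],-0.3],[[0,0,0],[0,0,0.2],-0.3]]'
cat >> h.py <<'E'
def rel(x,y,z,yaw):
    s=readout.get_state(); R=Ro.from_quat(s["ee_rot"],scalar_first=True).as_matrix()
    d=R.T@(np.array([x,y,z])-s["position"]); yy=np.arctan2(R[1,1],R[0,1])
    print("t",s["clock"],"pos",s["position"].round(4),"yaw_y",yy.round(4),"shift mm",(d*1e3).round(1),"turn units",(-(yaw-yy)*180/np.pi/6).round(2))
    print("F",s["contact_force"].round(2),"M",s["moment"].round(3),"w",s["width"],"g",s["gripper_force"],"q6",s["qpos"][5].round(3),"tilt",R[:,2].round(3))
E
python3 -c "
from h import *
rel(.5,.1012,.042,-1.59)"
```

```text
clock: 2.6
position: [0.4991, 0.1032, 0.1945]
ee_rot: [-0.0, 0.545, 0.839, -0.0]
contact_force: [-0.2, -0.4, -0.5]
width: 0.0855
gripper_force: 0.0
clock: 5.1
position: [0.4992, 0.1032, 0.1945]
ee_rot: [-0.0, 1.0, -0.009, -0.0]
contact_force: [-0.2, -0.6, 0.3]
width: 0.0554
gripper_force: 0.0
t 5.1 pos [0.4992 0.1032 0.1945] yaw_y -1.5883 shift mm [  1.    2.  152.5] turn units 0.02
F [-0.19 -0.63  0.29] M [ 0.008 -0.025 -0.01 ] w 0.05537121757453366 g 0.0 q6 1.656 tilt [-0.001  0.    -1.   ]
```

```bash
python3 -m handwheel '[[[1,2,40],[0,0,0],-0.3],[[0,0,40],[0,0,0],-0.3],[[0,0,40],[0,0,0],-0.3],[[0,0,20],[0,0,0],-0.3],[[0,0,12],[0,0,0],-0.3],[[0,0,0],[0,0,0],-0.3],[[0,0,0],[0,0,0],1],[[0,0,0],[0,0,0],1],[[0,0,0],[0,0,0],1],[[0,0,0],[0,0,0],1],[[0,0,0],[0,0,0],1],[[0,0,0],[0,0,0],1]]' 30
python3 - <<'E'
from h import *
rel(.5,.1012,.042,-1.59)
im=np.hstack([cv2.resize(vision.get_image("top")[200:330,200:330],None,fx=3,fy=3),cv2.resize(vision.get_image("side")[170:300,240:370],None,fx=3,fy=3)])
cv2.imwrite("pics/btn.png",cv2.convertScaleAbs(im,alpha=1.5))
E
```

```text
clock: 6.6
position: [0.5005, 0.1012, 0.0429]
ee_rot: [-0.0, 1.0, -0.009, 0.0]
contact_force: [-0.5, -0.2, -1.1]
width: 0.0
gripper_force: 0.0
t 6.6 pos [0.5005 0.1012 0.0429] yaw_y -1.5884 shift mm [-0.5  0.   0.9] turn units 0.02
F [-0.46 -0.23 -1.07] M [-0.011  0.027 -0.024] w 4.696812883998324e-05 g 0.0 q6 1.651 tilt [ 0.  0. -1.]
```

View pics/btn.png

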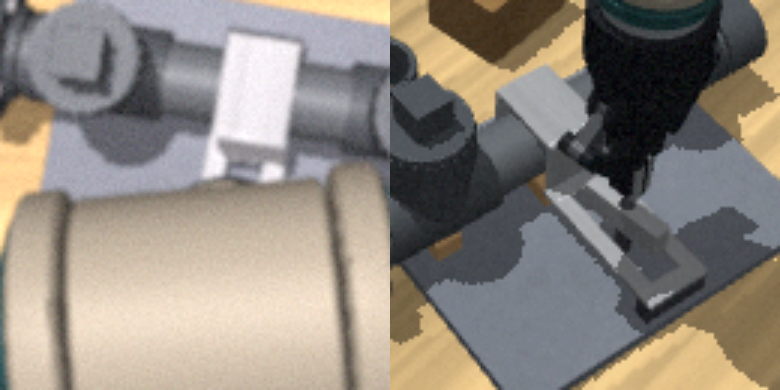

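The gripper shut to 0 mm, so it missed the bar. In the side view the fingers are at crop (640,170), behind the bar, which runs from (590,190) to (660,240). I'll check the two views against each other.

Run:
```python
from h import *
print("side corners",cast("side",[(286,307),(383,243)],.012),"top", cast("top",[(209,297),(340,318)],.012))
def tri(a,b):
    P=[]
    for n in("top","side"):
        p=vision.camera_params(n);P.append(p["intrinsics"]@np.c_[cv2.Rodrigues(p["rvec"])[0],p["tvec"].ravel()])
    X=cv2.triangulatePoints(P[0],P[1],np.float64(a).reshape(2,1),np.float64(b).reshape(2,1)).ravel();X=X[:3]/X[3]
    return X.round(4),[(proj(n,[X])[0]-q).round(1) for n,q in(("top",a),("side",b))]
print(tri((277.2,277),(320,237))); print(tri((225,218),(251,203))); print(tri((347,237.3),(333,160))); print(tri((209,297),(286,307)),tri((340,318),(383,243)))
s=readout.get_state(); p=s["position"]; print("tip px",proj("top",[p]),proj("side",[p,p+[0,0,.06]]))
print(vision.camera_params("top")["rvec"],vision.camera_params("side")["rvec"])
```

```text
side corners [[ 0.4611022   0.23989303]
 [ 0.41343044 -0.00919667]] top [[ 0.46164658  0.23671967]
 [ 0.41515068 -0.0168637 ]]
(array([0.4995, 0.1009, 0.0609]), [array([0.3, 0.3]), array([-0.3, -0. ])])
(array([0.6051, 0.1834, 0.149 ]), [array([-0.1, -0.1]), array([0.1, 0. ])])
(array([ 0.5687, -0.0166,  0.1445]), [array([-0.6, -0.7]), array([0.6, 0. ])])
(array([0.4618, 0.2379, 0.0081]), [array([-0.3, -0.3]), array([0.4, 0. ])]) (array([ 0.4149, -0.017 ,  0.0027]), [array([-0.5, -0.7]), array([ 0.7, -0. ])])
tip px [[277.48241225 276.15128057]] [[318.49397313 242.0795779 ]
 [320.88740652 223.74444695]]
[ 2.13808453 -2.19912525  0.07569563] [ 1.01100817 -2.52654346  0.94880662]
```

Run:
```python
from h import *
im=vision.get_image("side")[180:280,260:390]
im=cv2.convertScaleAbs(cv2.resize(im,None,fx=6,fy=6,interpolation=cv2.INTER_CUBIC),alpha=2.2)
cv2.imwrite("pics/btn2.png",im)
```

```text
(no output)
```

View pics/btn2.png

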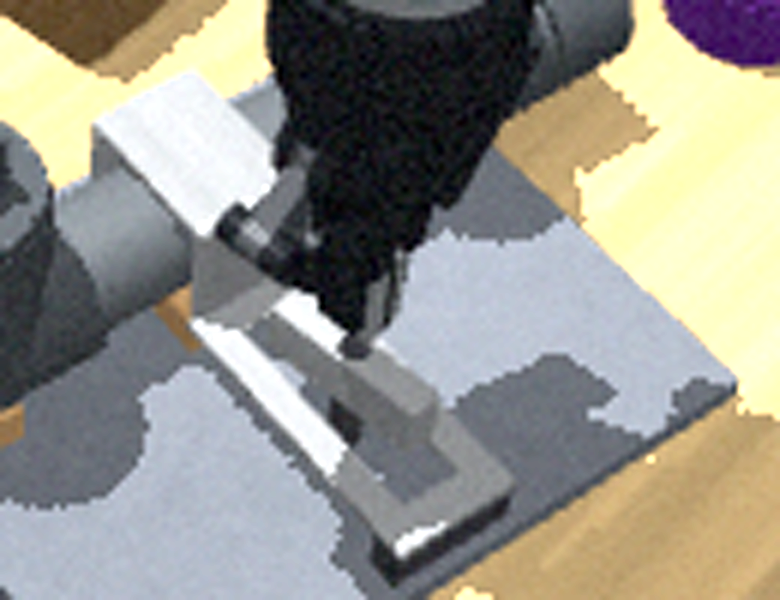

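The finger tips end at about crop (355,340), just above or behind the bar's top. I can't tell which from this view, so I'll probe gently.

```bash
python3 -m handwheel '[[[0,0,2],[0,0,0],1],[[0,0,2],[0,0,0],1],[[0,0,0],[0,0,0],1]]'
python3 -m handwheel '[[[0,0,-4],[0,0,0],1],[[0,-3,0],[0,0,0],1],[[0,-3,0],[0,0,0],1],[[0,0,0],[0,0,0],1]]'
```

```text
clock: 7.12
position: [0.5002, 0.1012, 0.0386]
ee_rot: [-0.0, 1.0, -0.009, -0.0]
contact_force: [0.6, 0.0, 0.3]
width: -0.0001
gripper_force: 0.0
clock: 7.62
position: [0.5006, 0.1075, 0.0429]
ee_rot: [-0.0, 1.0, -0.009, 0.0]
contact_force: [-0.7, 0.4, -0.6]
width: -0.0
gripper_force: 0.0
```

```bash
python3 -m handwheel '[[[0,0,-20],[0,0,0],1],[[0,6,-20],[0,0,0],1],[[0,0,-20],[0,0,0],1],[[0,0,0],[0,0,0],1]]'
python3 - <<'E'
from h import *
s=readout.get_state(); p=s["position"];print(p)
q=proj("side",[p,p+[0,0,.019],[p[0],p[1],.062]]);print(q)
im=vision.get_image("side")[170:270,260:390]
im=cv2.convertScaleAbs(cv2.resize(im,None,fx=6,fy=6,interpolation=cv2.INTER_CUBIC),alpha=2.2)
for a in q: cv2.circle(im,tuple(int(v) for v in (a-[260,170])*6),4,(0,0,255),-1)
cv2.imwrite("pics/btn3.png",im)
E
```

```text
clock: 8.12
position: [0.5018, 0.1013, 0.1042]
ee_rot: [-0.0, 1.0, -0.009, 0.002]
contact_force: [0.1, 0.2, 0.1]
width: 0.0002
gripper_force: 0.0
[0.50176198 0.1012794  0.10416671]
[[320.3953326  222.98240961]
 [321.19898988 216.74860505]
 [318.70463086 236.09683602]]
```

View pics/btn3.png

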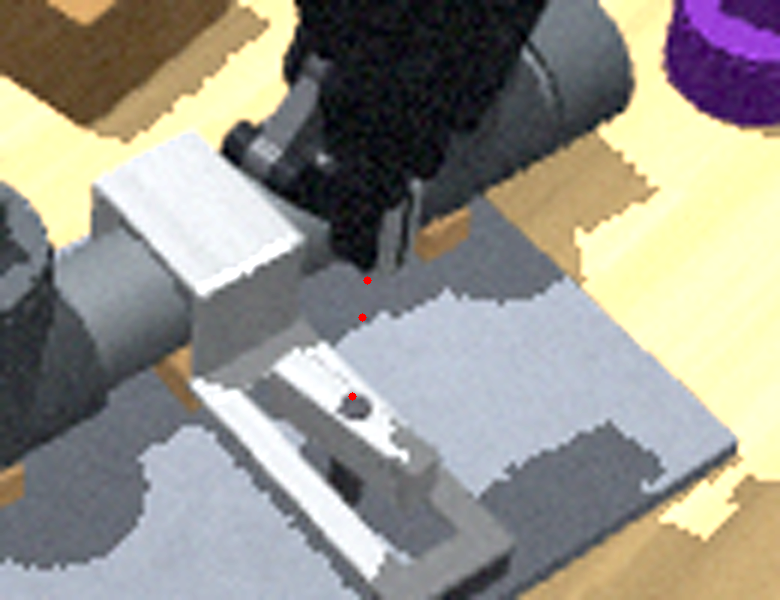

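The tips appear at crop (378,270), about 8 px above the projected TCP mark at (367,317). The real tips seem to sit roughly 22 mm higher than reported, which would explain closing above the bar. I'll check by touching the bar top.

```bash
python3 -m handwheel '[[[-1,0,30],[0,0,0],1],[[0,0,30],[0,0,0],1],[[0,0,6],[0,0,0],1],[[0,0,0],[0,0,0],1]]'
for i in 1 2 3; do python3 -m handwheel '[[[0,0,2],[0,0,0],1]]'; done
```

```text
clock: 8.68
position: [0.4992, 0.1012, 0.0364]
ee_rot: [0.0, 1.0, -0.009, -0.001]
contact_force: [0.0, 0.0, 0.0]
width: 0.0001
gripper_force: 0.0
clock: 8.8
position: [0.5006, 0.1013, 0.0358]
ee_rot: [-0.0, 1.0, -0.009, 0.001]
contact_force: [1.0, -0.1, 0.8]
width: -0.0001
gripper_force: 0.0
clock: 8.93
position: [0.5003, 0.1013, 0.0337]
ee_rot: [-0.0, 1.0, -0.009, 0.001]
contact_force: [-0.1, 0.5, -0.3]
width: 0.0
gripper_force: 0.0
clock: 9.05
position: [0.4998, 0.1013, 0.0313]
ee_rot: [-0.0, 1.0, -0.009, 0.001]
contact_force: [-0.5, 0.1, 0.3]
width: -0.0001
gripper_force: 0.0
```

```bash
for i in 1 2 3 4 5; do python3 -m handwheel '[[[0,0,2],[0,0,0],1]]' | egrep 'pos|contact'; done
python3 - <<'E'
from h import *
im=vision.get_image("side")[180:280,260:390]
im=cv2.convertScaleAbs(cv2.resize(im,None,fx=6,fy=6,interpolation=cv2.INTER_CUBIC),alpha=2.2)
cv2.imwrite("pics/btn4.png",im)
E
```

```text
position: [0.4996, 0.1013, 0.029]
contact_force: [-0.9, -0.0, 0.3]
position: [0.4995, 0.1012, 0.0269]
contact_force: [-0.9, -0.2, 12.2]
position: [0.4997, 0.1013, 0.0267]
contact_force: [-5.6, 0.2, 25.2]
position: [0.4999, 0.1013, 0.0265]
contact_force: [-9.3, -0.5, 38.8]
position: [0.5, 0.1013, 0.0263]
contact_force: [-12.8, -0.9, 51.0]
```

View pics/btn4.png

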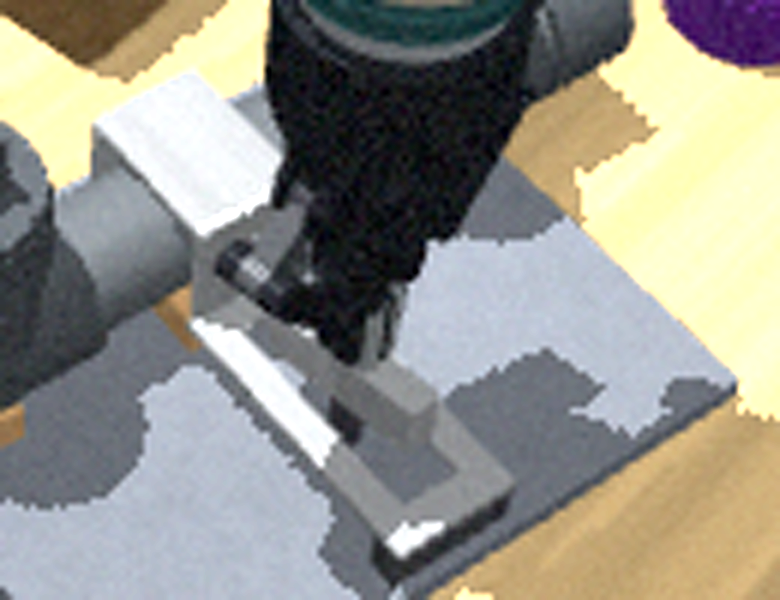

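```bash
python3 -c "
from h import *
rel(.5,.1012,.062,-1.59)
s=readout.get_state();print(s['effort'])"
python3 -m handwheel '[[[0,0,-6],[0,0,0],1],[[0,0,0],[0,0,0],1]]'
python3 -c "
from h import *
rel(.5,.1012,.062,-1.59)"
```

```text
t 9.725 pos [0.5    0.1013 0.0264] yaw_y -1.588 shift mm [  0.1   0.1 -35.5] turn units 0.02
F [-11.02  -0.88  41.84] M [-0.181  1.917  0.035] w -0.00023889882889726913 g 20.880051255226135 q6 1.652 tilt [ 0.003  0.    -1.   ]
[-6.30346723e-01 -1.77338398e+01 -1.31028762e+01  1.18226660e-01
 -4.09403041e+00  2.25945919e-04]
clock: 9.98
position: [0.5, 0.1013, 0.0274]
ee_rot: [-0.0, 1.0, -0.009, 0.001]
contact_force: [-0.0, 0.9, -0.2]
width: 0.0001
gripper_force: 0.0
t 9.975 pos [0.5    0.1013 0.0274] yaw_y -1.5884 shift mm [  0.1   0.1 -34.6] turn units 0.02
F [-0.02  0.86 -0.2 ] M [ 0.029 -0.001 -0.001] w 0.0001237534190370112 g 0.0 q6 1.652 tilt [ 0.002  0.    -1.   ]
```

The load sat on the tool's centre line and registered on the finger pad, so the tips were resting on the bar top (0.062) at a reported z of 0.027. The true tip is therefore about 35 mm above the reported TCP. I'll lift, open, descend to reported z = 0.009 and pinch.

```bash
python3 -m handwheel '[[[0,0,-25],[0,0,0],-0.3],[[0,0,0],[0,0,0],-0.3],[[0,0,0],[0,0,0],-0.3],[[0,0,0],[0,0,0],-0.3],[[0,0,0],[0,0,0],-0.3]]'
python3 -m handwheel '[[[0,0,15],[0,0,0],-0.3],[[0,0,14],[0,0,0],-0.3],[[0,0,7],[0,0,0],-0.3],[[0,0,0],[0,0,0],-0.3]]'
```

```text
clock: 10.6
position: [0.499, 0.1012, 0.0512]
ee_rot: [0.0, 1.0, -0.009, -0.001]
contact_force: [-0.0, -0.0, 0.1]
width: 0.0553
gripper_force: 0.0
clock: 11.1
position: [0.4988, 0.1012, 0.0149]
ee_rot: [0.0, 1.0, -0.009, -0.001]
contact_force: [0.1, 0.0, 0.0]
width: 0.0553
gripper_force: 0.0
```

```bash
python3 -m handwheel '[[[0,0,5],[0,0,0],-0.3],[[0,0,0],[0,0,0],1],[[0,0,0],[0,0,0],1],[[0,0,0],[0,0,0],1],[[0,0,0],[0,0,0],1],[[0,0,0],[0,0,0],1]]' 30
python3 -c "
from h import *
rel(.5,.1012,.009,-1.59)"
```

```text
clock: 11.85
position: [0.4997, 0.1014, 0.0113]
ee_rot: [-0.0, 1.0, -0.009, 0.0]
contact_force: [-1.0, 0.4, 3.8]
width: 0.0129
gripper_force: 34.1
t 11.85 pos [0.4997 0.1014 0.0113] yaw_y -1.5885 shift mm [0.3 0.2 2.3] turn units 0.01
F [-1.05  0.41  3.84] M [ 0.117  0.131 -0.063] w 0.012943826643357576 g 34.10297870635986 q6 1.652 tilt [ 0.001  0.    -1.   ]
```

```bash
python3 -m handwheel '[[[0,0,-1],[0,0,-1],1],[[0,0,0],[0,0,-1],1],[[0,0,0],[0,0,-1],1],[[0,0,0],[0,0,-1],1],[[0,0,0],[0,0,-1],1],[[0,0,0],[0,0,-1],1]]' 
python3 -c "
from h import *
rel(.5,.1012,.010,-.18)"
```

```text
clock: 12.6
position: [0.4998, 0.101, 0.0113]
ee_rot: [0.0, 0.953, 0.302, 0.0]
contact_force: [2.6, -1.4, -3.1]
width: 0.0139
gripper_force: 33.2
t 12.6 pos [0.4998 0.101  0.0113] yaw_y -0.9566 shift mm [ 0.3 -0.   1.3] turn units -7.42
F [ 2.64 -1.41 -3.05] M [-0.051 -0.273 -0.044] w 0.013871564287981485 g 33.231486082077026 q6 1.02 tilt [ 0. -0. -1.]
```

```bash
python3 -m handwheel '[[[0,0,0],[0,0,-1],1],[[0,0,0],[0,0,-1],1],[[0,0,0],[0,0,-1],1],[[0,0,0],[0,0,-1],1],[[0,0,0],[0,0,-1],1],[[0,0,0],[0,0,-1],1],[[0,0,0],[0,0,-1],1],[[0,0,0],[0,0,-0.3],1],[[0,0,0],[0,0,0],1],[[0,0,0],[0,0,0],1]]' 
python3 -c "
from h import *
rel(.5,.1012,.010,-.18)"
```

```text
clock: 13.85
position: [0.5002, 0.1008, 0.0114]
ee_rot: [0.001, 0.773, 0.635, 0.0]
contact_force: [5.0, -2.6, -10.8]
width: 0.0127
gripper_force: 32.3
t 13.85 pos [0.5002 0.1008 0.0114] yaw_y -0.1959 shift mm [ 0.4 -0.3  1.4] turn units -0.15
F [  5.    -2.62 -10.79] M [-0.359 -0.838  0.003] w 0.012735828775120032 g 32.30609893798828 q6 0.26 tilt [ 0.001 -0.001 -1.   ]
```

```bash
python3 -m handwheel '[[[0,0,0],[0,0,0],0.3],[[0,0,0],[0,0,0],0.3],[[0,0,0],[0,0,0],0.3],[[0,0,-20],[0,0,0],0.3],[[0,0,-45],[0,0,0],0.3],[[0,0,-45],[0,0,0],0.3],[[0,0,-45],[0,0,0],0.3],[[0,0,0],[0,0,0],0.3]]' 
python3 -c "
from h import *
rel(.6055,.1823,.16,-.085)"
```

```text
clock: 14.85
position: [0.5021, 0.1016, 0.171]
ee_rot: [0.002, 0.773, 0.635, 0.004]
contact_force: [-0.2, -0.0, -0.5]
width: 0.0301
gripper_force: 0.0
t 14.85 pos [0.5021 0.1016 0.171 ] yaw_y -0.1955 shift mm [99.2 85.7 12. ] turn units -1.06
F [-0.21 -0.05 -0.49] M [-0.032  0.045 -0.024] w 0.030066617773886566 g 0.0 q6 0.259 tilt [ 0.009  0.001 -1.   ]
```

```bash
python3 -m handwheel '[[[33,28.5,0],[0,0,0],-0.3],[[33,28.5,0],[0,0,0],-0.3],[[33,28.5,0],[0,0,0],-0.3],[[0,0,0],[0,0,-1],-0.3],[[0,0,0],[0,0,0],-0.3]]'
python3 - <<'E'
from h import *
rel(.6055,.1823,.132-.035,-.085)
s=readout.get_state(); p=s["position"]
im=cv2.resize(vision.get_image("side")[150:290,190:370],None,fx=4.3,fy=4.3,interpolation=cv2.INTER_CUBIC)
cv2.imwrite("pics/cap.png",cv2.convertScaleAbs(im,alpha=2.0))
print(proj("side",[p+[0,0,.035]])-[190,150])
E
```

```text
clock: 15.48
position: [0.6017, 0.1819, 0.1653]
ee_rot: [-0.001, 0.739, 0.674, -0.001]
contact_force: [-0.0, 0.0, -0.4]
width: 0.055
gripper_force: 0.0
t 15.475 pos [0.6017 0.1819 0.1653] yaw_y -0.0916 shift mm [ 0.8  4.  68.2] turn units -0.06
F [-0.01  0.01 -0.4 ] M [0.008 0.046 0.007] w 0.0550398951351618 g 0.0 q6 0.274 tilt [-0.003 -0.001 -1.   ]
[[61.96955161 34.63663221]]
```

View pics/cap.png

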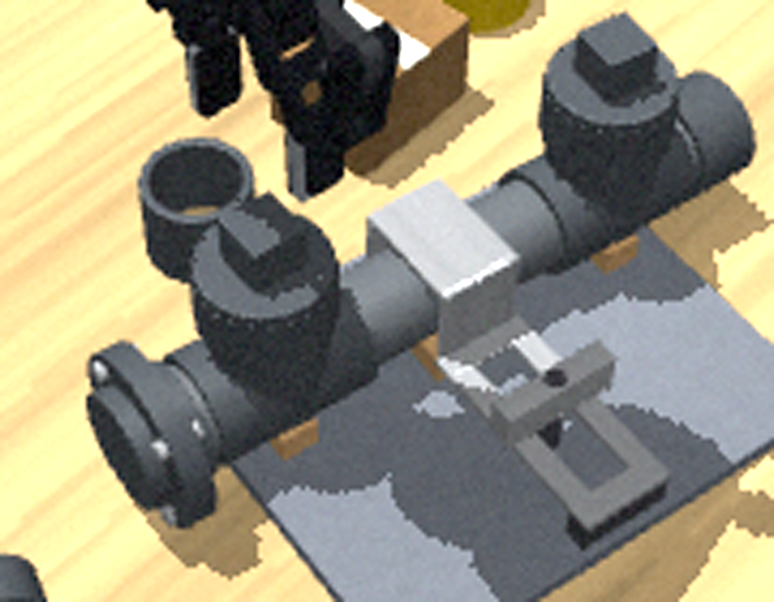

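The turnbutton now lies square across the tongue at crop (555,385). The open fingers straddle a mid-point near (265,145), directly over cap_1's boss at (262,230).

```bash
python3 -m handwheel '[[[1,4,25],[0,0,0],-0.3],[[0,0,25],[0,0,0],-0.3],[[0,0,10],[0,0,0],-0.3],[[0,0,6],[0,0,0],-0.3],[[0,0,0],[0,0,0],-0.3],[[0,0,0],[0,0,0],1],[[0,0,0],[0,0,0],1],[[0,0,0],[0,0,0],1],[[0,0,0],[0,0,0],1],[[0,0,0],[0,0,0],1]]' 60
python3 -c "
from h import *
rel(.6055,.1823,.097,-.085)"
```

```text
clock: 16.77
position: [0.6074, 0.1825, 0.1021]
ee_rot: [0.001, 0.738, 0.674, 0.001]
contact_force: [-1.2, -0.3, 6.0]
width: 0.0267
gripper_force: 58.9
t 16.775 pos [0.6074 0.1825 0.1021] yaw_y -0.0908 shift mm [-0.4 -1.9  5.1] turn units -0.06
F [-1.22 -0.35  6.04] M [-0.095  0.058  0.039] w 0.026650511610349342 g 58.86143445968628 q6 0.273 tilt [ 0.002  0.    -1.   ]
```

```bash
for i in 1 2 3 4 5; do python3 -m handwheel '[[[0,0,0],[0,0,-0.5],1],[[0,0,0],[0,0,0],1]]' >/dev/null; python3 -c "
from h import *
rel(.6055,.1823,.097,-.085)"|cut -c1-110; done
```

```text
t 17.025 pos [0.6076 0.1824 0.1021] yaw_y -0.0381 shift mm [-0.2 -2.1  5.1] turn units 0.45
F [-0.69 -1.03  5.71] M [-0.037 -0.004  0.063] w 0.026822255547173213 g 58.81215155124664 q6 0.22 tilt [ 0.003
t 17.275 pos [0.6076 0.1824 0.1021] yaw_y 0.0143 shift mm [-0.  -2.2  5.1] turn units 0.95
F [ 0.6  -0.24  5.04] M [-0.065 -0.075  0.127] w 0.02685977100950579 g 58.79694879055023 q6 0.168 tilt [ 0.003
t 17.525 pos [0.6077 0.1824 0.1021] yaw_y 0.0665 shift mm [ 0.1 -2.3  5.1] turn units 1.45
F [-0.19 -0.98  5.9 ] M [-0.064 -0.048  0.071] w 0.026685627347761226 g 58.762614727020264 q6 0.116 tilt [ 0.0
t 17.775 pos [0.6077 0.1825 0.1021] yaw_y 0.119 shift mm [ 0.  -2.2  5.1] turn units 1.95
F [ 0.33 -0.36  4.71] M [-0.029 -0.026  0.09 ] w 0.026720501268887 g 58.71475338935852 q6 0.063 tilt [ 0.003  
t 18.025 pos [0.6077 0.1825 0.1021] yaw_y 0.1713 shift mm [ 0.1 -2.2  5.1] turn units 2.45
F [ 0.21 -0.83  4.4 ] M [-0.025  0.054  0.052] w 0.026537478905168246 g 58.71594965457916 q6 0.011 tilt [ 0.00
```

It turns freely counter-clockwise, now about 0.35 rad from square with a moment under 0.13 N m. That is past any wrong-way stop, so I continue to about 1.17.

```bash
python3 -m handwheel '[[[0,0,0],[0,0,-1],1],[[0,0,0],[0,0,-1],1],[[0,0,0],[0,0,-1],1],[[0,0,0],[0,0,-1],1],[[0,0,0],[0,0,-1],1],[[0,0,0],[0,0,-1],1],[[0,0,0],[0,0,-1],1],[[0,0,0],[0,0,-0.8],1],[[0,0,0],[0,0,0],1],[[0,0,0],[0,0,0],1]]'
python3 -c "
from h import *
rel(.6055,.1823,.097,.985)"
python3 -m handwheel '[[[0,0,-2],[0,0,0],1],[[0,0,-2],[0,0,0],1],[[0,0,-2],[0,0,0],1],[[0,0,0],[0,0,0],1]]'
```

```text
clock: 19.27
position: [0.6075, 0.1828, 0.1021]
ee_rot: [0.001, 0.287, 0.958, 0.001]
contact_force: [0.5, 0.9, 5.6]
width: 0.0267
gripper_force: 58.7
t 19.275 pos [0.6075 0.1828 0.1021] yaw_y 0.9878 shift mm [ 1.5 -1.5  5.1] turn units 0.03
F [0.51 0.88 5.6 ] M [0.136 0.079 0.055] w 0.026725175978316116 g 58.70208978652954 q6 -0.806 tilt [ 0.002  0.001 -1.   ]
clock: 19.77
position: [0.6067, 0.1824, 0.1069]
ee_rot: [-0.0, 0.287, 0.958, 0.0]
contact_force: [-1.1, -0.8, -0.7]
width: 0.0265
gripper_force: 58.2
```

```bash
python3 -m handwheel '[[[0,0,-5],[0,0,0],1],[[0,0,-8],[0,0,0],1],[[0,0,-10],[0,0,0],1],[[0,0,-10],[0,0,0],1],[[0,0,-15],[0,0,0],1],[[0,0,-15],[0,0,0],1],[[0,0,-15],[0,0,0],1],[[0,0,-15],[0,0,0],1],[[0,0,-12],[0,0,0],1],[[0,0,-5],[0,0,0],1],[[0,0,0],[0,0,0],1],[[0,0,0],[0,0,0],1],[[0,0,0],[0,0,0],1],[[0,0,0],[0,0,0],1]]'
python3 - <<'E'
from h import *
rel(.6055,.1823,.21,.985)
im=cv2.resize(vision.get_image("side")[90:290,180:380],None,fx=3,fy=3,interpolation=cv2.INTER_CUBIC)
cv2.imwrite("pics/end.png",cv2.convertScaleAbs(im,alpha=2.0))
E
```

```text
clock: 21.52
position: [0.6065, 0.1823, 0.2165]
ee_rot: [-0.0, 0.287, 0.958, -0.0]
contact_force: [0.2, -0.6, -1.1]
width: 0.0267
gripper_force: 58.2
t 21.525 pos [0.6065 0.1823 0.2165] yaw_y 0.9877 shift mm [ 0.8 -0.6  6.5] turn units 0.03
F [ 0.15 -0.65 -1.12] M [-0.016 -0.019  0.012] w 0.026718857208305184 g 58.15779268741608 q6 -0.806 tilt [-0.001 -0.    -1.   ]
```

View pics/end.png

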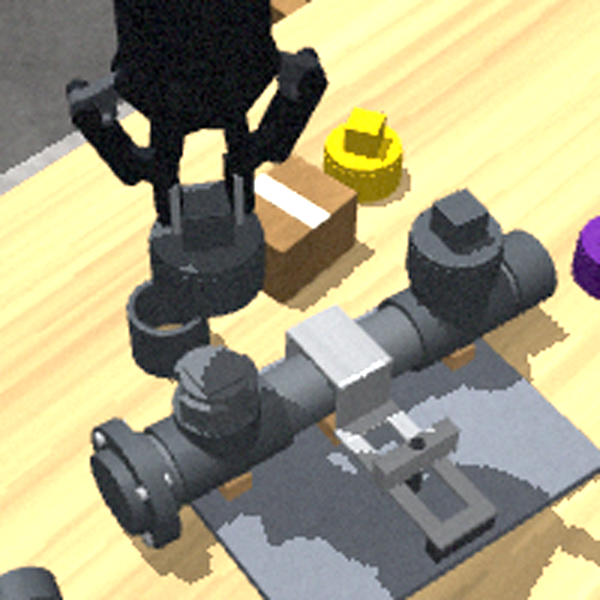

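The cap is held level at crop (207,250), well above its outlet at (215,390). The other cap is still on at (455,240) and the turnbutton is across at (420,445).

```bash
python3 -c "
from rig import manip
print(manip.sign_off())"
```

```text
the job is handed in; nothing more can be done
None
```

I handed the job in at about 21.6 s: the strap is secured, and cap_1 (flanged end) loosened counter-clockwise and is held level and still about 11 cm above its seat, with the other cap still on and the coupling and carton untouched in the last picture (the elbow, mostly out of that frame, was never approached); sign-off returned no verdict, and while finding that the true finger tips sit about 35 mm above the reported TCP, I pressed the tips on the turnbutton with about 51 N.

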